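# Move the loaded wire basket to the drip-tray hook

## Task

The deep wire basket with the weighing bottle in it hangs on a plain hook stand. Lift it off the prongs and hang it on the free hook of the stand with the white drip tray, carrying it level so that the bottle stays standing in it and never setting it down or letting go of it on the way. Lower its bar fully into the hook before you let go, leave it hanging there still and level, and leave the shallow basket on its low stand.

Things in the scene. Friction and masses are not known exactly. Their poses are not given: they have to be found in the camera images.
- deep_basket: Deep wire basket 70 x 90 mm (x, y), rim 45 high, 0.25 kg; origin: centre of underside, z up. Bar 8 mm thick along y, axis 125 above origin; upright black grip block 16 (x) x 24 (y) on it up to 185: grip its upper 35 from above. Starts hung on a plain hook like the tray stand's, same way round, origin 45 above worktop. Lift 20 to 55, then 80 level along its -x off the prongs (they pass under it).
- weighing_bottle: Lidded glass weighing bottle, 46 mm diameter, 46 mm high, 35 g, standing loose in the deep basket on its 3 mm floor. Origin: centre of its underside; z up.
- tray_stand_hook (a point): Home of the middle of the bar's axis in the free hook of the fixed stand with the white drip tray, 170 mm above worktop. y: direction of the bar, x: from prong tips (27 before the point) to post (75 behind, 13 higher), z up. 2 prongs 8 thick, y = +-15; trough flat 30 long, floor 4 under the point, ends bent up to 10 over: enter along +x, bar 15 to 55 over the point. Bar may lie 12 off in x, 20 in y.
- shallow_basket: Bystander: shallow empty wire basket 70 x 90 mm, rim 18 mm high, short black grip; origin: centre of underside, z up. Hangs on a lower stand without tray, origin 40 mm and grip top 140 mm above the worktop; it may stand between the other two: carry over it with the deep basket's underside at 160 mm or more. Other clutter near the stands is lower than 90 mm; bottles at the back up to 140 mm.
Mind the look-alikes: they are no part of the job. Leave any turquoise look-alike of the deep_basket alone.

How it is judged:
By the outcome, as a careful person would: the job done as asked, in the order asked, and still so for the second after the job is handed in, with the robot touching nothing.
It also fails if it takes over 54 s, if anything falls off the work surface, if the arm or the gripper's body presses on something with over 40 N, if the wrist force passes 120 N, or if a joint passes its speed limit or range.

## Robot

A 7-joint arm with a two-finger parallel gripper is mounted at the origin on a cart in front of the work surface, level with it; the furniture and walls round the work are solid. World frame = base frame: x ahead of the robot, y to its left, z up, the work surface at z = 0. Lengths are in m, angles in degrees, forces in N, time in s.
With the tool pointing down it reaches from about 0.425 to 0.875 m from the base axis. Payload 4.7 kg.
Tool frame: the origin (TCP) lies at the very end of the fingers, on their centre line; the grasp point (between the pads) lies 19 mm behind it (env.grasp_offset is the distance from the TCP to the grasp point, in m); z points along the fingers, y is the line along which they close (so a half turn about z gives the same grasp; the last joint's range is limited). The gripper opens to 87 mm and grips with 3 to 60 N. Pads are 19 mm wide; open, the fingers measure 117 mm over their backs; the gripper's body (75 mm by 190 mm) begins 51 mm behind the grasp point.
Start: joints at [-75.396, 18.392, -4.016, 83.108, 1.295, 78.541, -3.26], TCP at [0.155, 0.631, 0.223] pointing down, gripper open.
Joint ranges: [-163.93, 163.93], [-17.29, 119.83], [-79.2, 71.16], [3.27, 140.29], [-89.18, 269.18], [5.43, 117.66], [-154.24, 154.24]. Speed limits (degrees/s): [147.25, 147.25, 180, 180, 180, 180, 180].

## Interface

Orientations are given as [roll, pitch, yaw] about the fixed x, y, z axes, in that order (R = Rz(yaw) Ry(pitch) Rx(roll)).
In Python, from cell import env gives the robot as it stands. The module is installed in compiled form; this text tells all that it offers.
- The arm moves only by the tool drive_tool, never from a script. Its argument "moves" is one flat list of numbers, 5 for each row, row after row: the shift along the tool's x, y, z in units of 40 mm (1.0 is 40 mm), then the turn about the tool's z in units of 10 degrees (1.0 is 10 degrees), then the finger opening in mm, from 0 to 87. A call has 1 to 5 rows; each row is the pose to reach, as a shift and turn from the pose commanded when the call began, along the tool's axes at that moment; what a row does not reach only later rows make up. A row lasts 1/8 s, in which the tool goes at most 62.5 mm and 10.7 degrees, less where a joint would pass 70% of its speed; a pose out of reach is approached as far as the arm can. A call with a gripper value outside its range is refused whole. The fingers move at their own pace and stop on an object; "squeeze" is the grip in N (left out, the last holds). Time passes only in rows, so rows that repeat a pose let the fingers close. It gives the time, the measured TCP pose, the force, the opening and the grip force at its end, in the units of the state.
- env.get_obs(): the state, without advancing time (a new reading comes with each control period).
- env.read_camera(name): name is "side" or "top" or "wrist"; returns (picture, depth): 480x640x3 uint8, red, green, blue; 480x640 float32, m along the optical axis (not along the pixel's ray), 0 where there is no reading.
- env.camera_model(name): a dict with "K" (3x3 intrinsics, pixels), "k1" (the pictures are not rectified: a ray, as slopes to the right and down, at radius r is drawn at 1 + k1 r^2 times it, then the intrinsics apply), "rvec" (rotation vector, rad) and "tvec" (3), from world to camera coordinates, as OpenCV has them; the wrist camera has in their place "tool_from_camera" (4x4, takes a point from camera to tool coordinates, whose origin is the TCP and whose axes are the flange's). Camera axes: x right, y down, z forward; pixel columns grow to the right and rows downward; lengths in m; the calibration is good to about 2 mm. A picture is of the moment at which its call begins: read the wrist's pose just before it. camera_model takes no time and is no camera call.
- env.sign_off(): hands the job in; it is judged then, once.
The state is a dict: "time_s": time; "qpos": joint angles; "joint_velocities": joint speeds; "effort": joint torques, N m; "tool_pos": TCP position; "tool_rot": TCP orientation; "force": force on the tool from outside, world axes, zero at the start; "wrist_torque": the same for the moment, N m; "grip_width": finger opening in m; "grasp_force": force on a finger pad.
Only numpy, scipy, OpenCV 4.12 (cv2) and the standard library are available. Lean on these libraries where they do the work, as an engineer would, in place of code of your own. Each camera call takes 0.05 s, during which the arm holds its last target. There are 200 camera calls.

## Working session

There is one attempt and no reset: what is moved stays moved. The work goes in short steps, Python scripts to look and compute and a tool call to move; the robot and the scene stay as the last step left them, time stands still between calls to the robot, and variables do not carry over. Pictures are saved under pics/ and viewed, at most 10 in all, crops included, and the job is handed in when it is done.

Besides the shell and the picture viewer there is one more tool, called after "Request:" as name(argument=value, ...) on one line, values as JSON. drive_tool: Moves the arm, as the interface text tells. Its arguments: {"type":"object","properties":{"moves":{"type":"array","items":{"type":"number"}},"squeeze":{"type":"number"}},"required":["moves"]}

```bash
mkdir -p pics; cat > h.py <<'E'
import numpy as np,cv2
from cell import env
from scipy.spatial.transform import Rotation as R
def cam(n):
    o=env.get_obs(); p,d=env.read_camera(n); m=env.camera_model(n)
    K=np.array(m["K"]);k=m["k1"]
    v,u=np.mgrid[:480,:640].astype(np.float64)
    pts=np.stack([u.ravel(),v.ravel()],1)[:,None]
    s=cv2.undistortPoints(pts,K,np.array([k,0,0,0.]))[:,0]
    P=np.c_[s,np.ones(len(s))]*d.ravel()[:,None]
    if n=="wrist":
        T=np.array(m["tool_from_camera"]);P=P@T[:3,:3].T+T[:3,3]
        P=P@R.from_euler('xyz',o["tool_rot"],degrees=True).as_matrix().T+o["tool_pos"]
    else:
        Rm=cv2.Rodrigues(np.array(m["rvec"]))[0];P=(P-np.array(m["tvec"]).ravel())@Rm
    P=P.reshape(480,640,3);P[d==0]=np.nan
    return p,P
def save(f,p): cv2.imwrite("pics/"+f,cv2.cvtColor(p,cv2.COLOR_RGB2BGR))
E
python3 - <<'E'
from h import *
print(env.get_obs())
for n in("side","top"):
    p,P=cam(n);save(n+".png",p);np.savez(n,p=p,P=P)
E
```

```text
{'time_s': 0.0, 'qpos': array([-75.39504776,  18.43802486,  -4.01457694,  83.17538564,
         1.29499911,  78.54065937,  -3.26177113]), 'joint_velocities': array([ 0.04737923,  0.09060115,  0.07066247, -0.01598126,  0.07007587,
       -0.09115514, -0.01118009]), 'effort': array([ 9.76675947e-04, -4.91312420e+01, -4.03412059e-01, -3.12520838e+01,
       -6.37270161e-02,  4.39820113e-02,  1.73934013e-04]), 'tool_pos': array([0.15494162, 0.63068954, 0.22146888]), 'tool_rot': array([-1.79891170e+02,  6.10031808e-03,  1.66202137e+02]), 'force': array([ 0.18853281, -1.1842067 , -0.24453707]), 'wrist_torque': array([ 0.01477731,  0.00385568, -0.08120523]), 'grasp_force': 0.0, 'grip_width': 0.08695327293377234}
```

View pics/side.png

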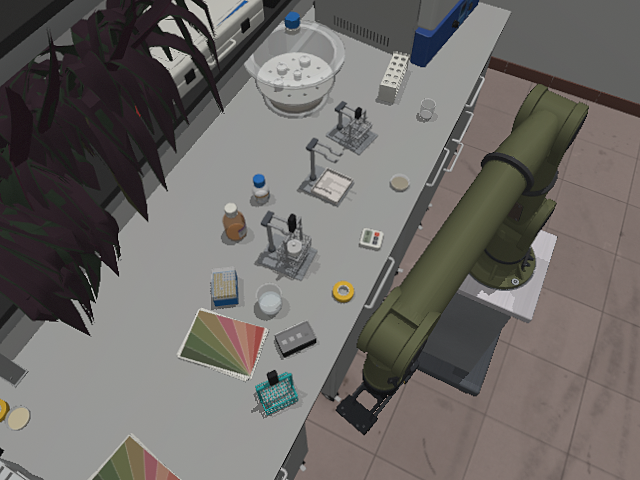

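View pics/top.png

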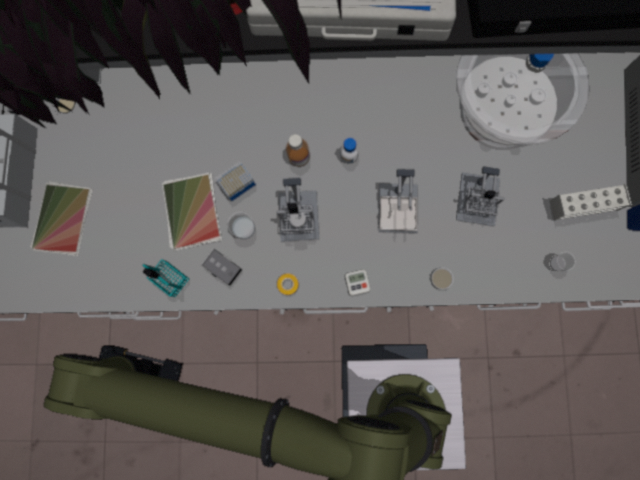

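Candidates: the deep basket with bottle is at top (297,215) / side (290,240). The turquoise look-alike is at top (165,275), and the shallow basket on its low stand at top (480,200). The tray stand with its free hook is at top (400,205) / side (328,165). I choose the grey one with the bottle and check it close up, with measurements.

```bash
python3 - <<'E'
from h import *
a=np.load("side.npz");p,P=a['p'],a['P']
c=np.hstack([cv2.resize(p[200:290,245:335],(400,400),interpolation=3),cv2.resize(p[125:215,285:375],(400,400),interpolation=3)])
t=np.load("top.npz");q,Q=t['p'],t['P']
d=np.hstack([cv2.resize(q[170:250,255:335],(400,400),interpolation=3),cv2.resize(q[160:240,360:440],(400,400),interpolation=3)])
save("c1.png",c);save("c2.png",d)
def st(n,P,p,m):
    X=P[m];print(n,m.sum(),np.round(np.nanmedian(X,0),4),np.round(np.nanmin(X,0),3),np.round(np.nanmax(X,0),3))
for n,p,P,b in(("side",p,P,(200,290,245,335)),("top",q,Q,(170,250,255,335))):
    m=np.zeros((480,640),bool);m[b[0]:b[1],b[2]:b[3]]=1
    st(n+" grip",P,p,m&(p.max(2)<45)&(P[...,2]>.14))
    st(n+" all>.1",P,p,m&(P[...,2]>.12))
for n,P,p,b in(("side",a['P'],a['p'],(125,215,285,375)),("top",Q,q,(160,240,360,440))):
    m=np.zeros((480,640),bool);m[b[0]:b[1],b[2]:b[3]]=1
    st(n+" hook",P,p,m&(P[...,2]>.12)); st(n+" tray",P,p,m&(p.min(2)>175)&(P[...,2]<.06))
E
```

```text
side grip 123 [0.548  0.3014 0.2146] [0.54  0.285 0.172] [0.634 0.322 0.237]
side all>.1 544 [0.5559 0.3015 0.1799] [0.527 0.247 0.12 ] [0.64  0.342 0.237]
top grip 82 [0.5438 0.2901 0.2237] [0.541 0.28  0.149] [0.623 0.301 0.237]
top all>.1 542 [0.569  0.2923 0.1783] [0.527 0.245 0.12 ] [0.64  0.339 0.237]
side hook 286 [6.208e-01 5.000e-04 1.765e-01] [ 0.543 -0.032  0.124] [0.656 0.285 0.235]
side tray 373 [ 0.5646 -0.0041  0.0107] [ 0.524 -0.053 -0.001] [0.62  0.062 0.034]
top hook 363 [ 0.6232 -0.006   0.1775] [ 0.543 -0.031  0.124] [0.654 0.018 0.189]
  return np.nanmean(a, axis, out=out, keepdims=keepdims)
Traceback (most recent call last):
ValueError: zero-size array to reduction operation fmin which has no identity
```

View pics/c1.png

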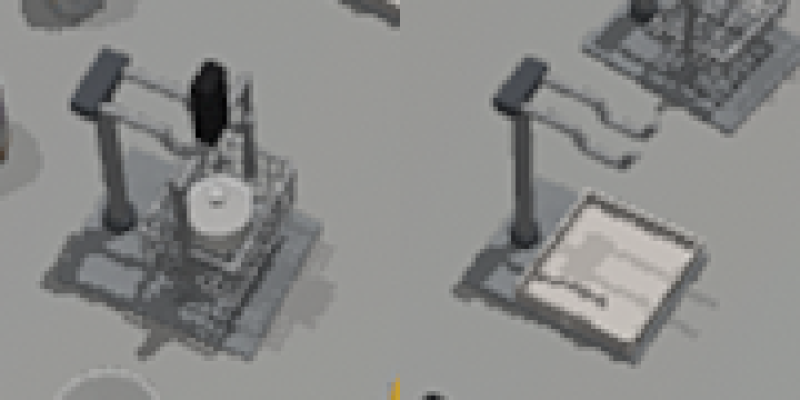

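View pics/c2.png

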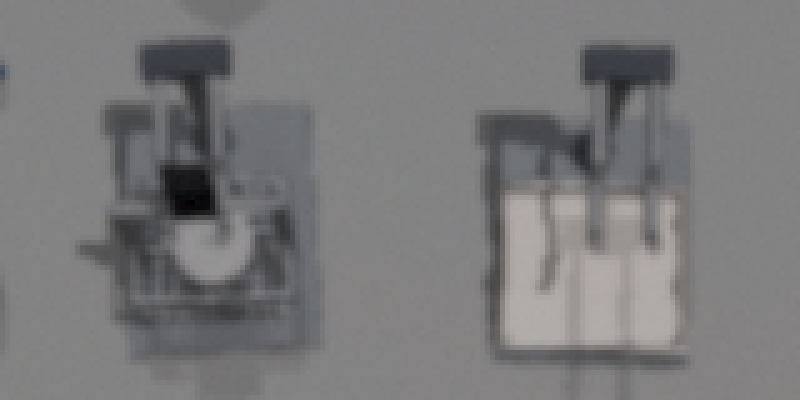

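The crop confirms it: grey deep basket, bottle at c1 (218,205), black grip at c1 (210,100) and c2 (188,192). The free prongs are at c2 (595,240) and (653,245). Next, precise coordinates.

```bash
python3 - <<'E' 2>/dev/null
from h import *
S=np.load("side.npz");T=np.load("top.npz")
for n,a,b,hb,gb in(("side",S,(200,290,245,335),(125,215,285,375),(205,240,280,305)),("top",T,(170,250,255,335),(160,240,360,440),(195,218,280,305))):
    p,P=a['p'],a['P']
    X=P[gb[0]:gb[1],gb[2]:gb[3]];c=p[gb[0]:gb[1],gb[2]:gb[3]].max(2)
    m=(c<45)&(X[...,2]>.18)&(X[...,0]<.58);Y=X[m]
    t=Y[Y[:,2]>.222]
    print(n,"griptop",len(t),t.mean(0).round(4),t.min(0).round(3),t.max(0).round(3),"rect",cv2.minAreaRect((t[:,:2]*1000).astype(np.float32)))
    for nm,bb in(("old",b),("free",hb)):
        X=P[bb[0]:bb[1],bb[2]:bb[3]].reshape(-1,3);X=X[(X[:,2]>.150)&(X[:,2]<.22)]
        X=X[X[:,1]>(.2 if nm=="old" else -.06)]
        X=X[X[:,1]<(.4 if nm=="old" else .06)]
        head=X[X[:,0]>.612]; pr=X[X[:,0]<.605]
        print(nm,"head",len(head),head.mean(0).round(4),cv2.minAreaRect((head[:,:2]*1000).astype(np.float32)))
        if nm=="free":
            pr=pr[pr[:,2]>.155]
            mid=np.median(pr[:,1])
            for g in(pr[pr[:,1]<mid],pr[pr[:,1]>=mid]):
                k=np.polyfit(g[:,0],g[:,1],1)
                print(" prong n",len(g),"xmin",g[:,0].min().round(4),"y@.55",np.polyval(k,.55).round(4),"y@.6",np.polyval(k,.6).round(4))
            o=np.argsort(pr[:,0]);print(pr[o][::4].round(3).tolist())
E
```

```text
side griptop 49 [0.5488 0.2963 0.2305] [0.54  0.285 0.223] [0.557 0.305 0.237] rect ((548.5845947265625, 294.90985107421875), (20.30011558532715, 17.113615036010742), 89.43986511230469)
old head 137 [0.6265 0.2986 0.1818] ((626.2135009765625, 297.1158447265625), (49.139034271240234, 26.639249801635742), 89.52906799316406)
free head 136 [ 0.6378 -0.0008  0.1796] ((634.4953002929688, -4.139802932739258), (55.58500289916992, 41.890159606933594), 88.92676544189453)
 prong n 54 xmin 0.5435 y@.55 -0.0132 y@.6 -0.015
 prong n 55 xmin 0.5447 y@.55 0.0136 y@.6 0.012
[[0.543, -0.015, 0.179], [0.546, 0.015, 0.175], [0.547, 0.02, 0.184], [0.549, -0.013, 0.172], [0.551, -0.009, 0.171], [0.553, 0.014, 0.176], [0.555, -0.012, 0.161], [0.56, -0.014, 0.161], [0.561, 0.017, 0.165], [0.565, 0.011, 0.161], [0.566, 0.015, 0.161], [0.569, 0.017, 0.165], [0.571, 0.012, 0.164], [0.572, -0.01, 0.168], [0.576, -0.013, 0.163], [0.579, 0.01, 0.167], [0.58, -0.013, 0.166], [0.584, 0.013, 0.162], [0.586, -0.017, 0.172], [0.587, -0.013, 0.18], [0.588, -0.016, 0.158], [0.589, 0.016, 0.168], [0.591, -0.013, 0.179], 
[... 806 characters left out ...]
0.556, 0.017, 0.165], [0.558, -0.017, 0.164], [0.56, -0.015, 0.165], [0.562, 0.011, 0.161], [0.564, -0.018, 0.163], [0.564, -0.016, 0.159], [0.566, -0.021, 0.162], [0.568, -0.015, 0.165], [0.57, 0.011, 0.162], [0.572, 0.017, 0.165], [0.574, -0.018, 0.166], [0.575, 0.016, 0.163], [0.577, 0.011, 0.165], [0.58, -0.019, 0.163], [0.58, -0.022, 0.161], [0.583, -0.018, 0.172], [0.584, -0.015, 0.168], [0.586, -0.015, 0.172], [0.587, 0.011, 0.17], [0.588, 0.013, 0.167], [0.589, -0.017, 0.18], [0.591, 0.012, 0.177], [0.591, -0.019, 0.181], [0.593, -0.015, 0.175], [0.596, -0.018, 0.176], [0.597, -0.017, 0.179], [0.599, 0.014, 0.176], [0.601, 0.009, 0.178], [0.604, -0.018, 0.176], [0.605, 0.008, 0.175]]
```

Request:
drive_tool(moves=[0, 0, -0.8, -0.3, 87, -0.8, -0.4, -1.8, -0.7, 87, -1.8, -0.9, -2.4, -1.0, 87, -2.8, -1.4, -2.4, -1.3, 87, -3.8, -1.9, -2.4, -1.4, 87])

```text
time_s: 0.72
tool_pos: [0.2855, 0.5201, 0.3186]
tool_rot: [180.0, 0.0, -179.7]
force: [-0.3, 0.6, -0.2]
grip_width: 0.0872
grasp_force: 0.0
```

Request:
drive_tool(moves=[-1.2, -1.0, 0, 0, 87, -2.4, -2.1, 0, 0, 87, -3.6, -3.1, 0, 0, 87, -4.8, -4.2, 0, 0, 87, -5.6, -4.9, 0, 0, 87])

```text
time_s: 1.35
tool_pos: [0.5111, 0.3231, 0.3183]
tool_rot: [-179.9, 0.0, -179.9]
force: [-0.4, 0.8, 0.0]
grip_width: 0.087
grasp_force: 0.0
```

Request:
drive_tool(moves=[-0.6, -0.5, 0, 0, 87, -0.9, -0.8, 0, 0, 87, -0.9, -0.8, 0, 0, 87, -0.9, -0.8, 0, 0, 87])

```text
time_s: 1.85
tool_pos: [0.544, 0.296, 0.3185]
tool_rot: [179.9, -0.1, -179.6]
force: [-0.5, 0.3, -0.1]
grip_width: 0.0873
grasp_force: 0.0
```

```bash
python3 - <<'E' 2>/dev/null
from h import *
o=env.get_obs();print(o["tool_pos"],o["tool_rot"])
p,P=cam("wrist");save("w1.png",p);np.savez("w1",p=p,P=P)
m=(p.max(2)<60)&(P[...,2]>.215)&(P[...,2]<.25)&(abs(P[...,0]-.548)<.04)&(abs(P[...,1]-.293)<.04)
t=P[m];print(len(t),t.mean(0),t.min(0),t.max(0),cv2.minAreaRect((t[:,:2]*1000).astype(np.float32)))
E
```

```text
[0.54400019 0.29596445 0.31848604] [ 1.79945034e+02 -5.25810990e-02 -1.79641258e+02]
876 [0.54569394 0.2915793  0.22972488] [0.53959575 0.27997979 0.21503543] [0.55559675 0.30268738 0.23419955] ((547.6382446289062, 291.3041687011719), (16.02691650390625, 22.662649154663086), 0.5370984673500061)
```

View pics/w1.png

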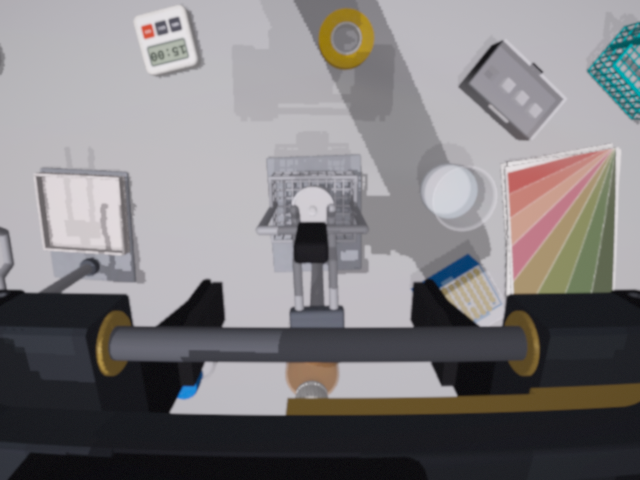

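The wrist view shows the grip at (312,240), the bar ends at (265,232) and (362,230), and the bottle at (313,205). All of it is well clear of the fingers. Descending.

Request:
drive_tool(moves=[-0.1, -0.12, 0.8, 0, 87, -0.1, -0.12, 1.6, 0, 87, -0.1, -0.12, 2.3, 0, 87, -0.1, -0.12, 2.8, 0, 87, -0.1, -0.12, 2.95, 0, 87])

```text
time_s: 2.52
tool_pos: [0.5477, 0.2904, 0.1992]
tool_rot: [-180.0, -0.1, -179.7]
force: [-0.4, 0.6, 0.0]
grip_width: 0.087
grasp_force: 0.0
```

Request:
drive_tool(moves=[0, 0, 0, 0, 50, 0, 0, 0, 0, 36, 0, 0, 0, 0, 30, 0, 0, 0, 0, 24, 0, 0, 0, 0, 18], squeeze=30)

```text
time_s: 3.15
tool_pos: [0.5494, 0.2893, 0.2008]
tool_rot: [180.0, 0.0, -179.8]
force: [-0.1, 0.3, -0.4]
grip_width: 0.0453
grasp_force: 0.0
```

Request:
drive_tool(moves=[0, 0, 0, 0, 15, 0, 0, 0, 0, 15, 0, 0, 0, 0, 15, 0, 0, 0, 0, 15], squeeze=40)

```text
time_s: 3.65
tool_pos: [0.5495, 0.2894, 0.2007]
tool_rot: [180.0, 0.0, -179.8]
force: [0.0, 0.8, 0.7]
grip_width: 0.0235
grasp_force: 39.9
```

Request:
drive_tool(moves=[0, 0, -0.1, 0, 15, 0, 0, -0.3, 0, 15, 0, 0, -0.6, 0, 15, 0, 0, -0.85, 0, 15, 0, 0, -0.95, 0, 15])

```text
time_s: 4.28
tool_pos: [0.5498, 0.2896, 0.2399]
tool_rot: [179.9, 0.1, -179.8]
force: [0.5, 1.1, -3.6]
grip_width: 0.0237
grasp_force: 39.9
```

Request:
drive_tool(moves=[0, 0, 0, 0, 15, 0.1, 0, 0, 0, 15, 0.3, 0, 0, 0, 15, 0.6, 0, 0, 0, 15, 0.9, 0, 0, 0, 15])

```text
time_s: 4.9
tool_pos: [0.5121, 0.2893, 0.2385]
tool_rot: [180.0, -0.0, -179.8]
force: [1.2, -0.1, -3.7]
grip_width: 0.0235
grasp_force: 39.9
```

```bash
python3 - <<'E' 2>/dev/null
from h import *
o=env.get_obs();print(o["tool_pos"],o["tool_rot"],o["wrist_torque"])
p,P=cam("wrist");q,_=cam("side")
save("w2.png",np.hstack([cv2.resize(p[100:320,200:420],(400,400)),cv2.resize(q[190:290,250:350],(400,400),interpolation=3)]))
E
```

```text
[0.51214308 0.28930229 0.23848642] [ 1.79995771e+02 -2.29792619e-02 -1.79776849e+02] [ 0.04821047 -0.06847035 -0.09474582]
```

View pics/w2.png

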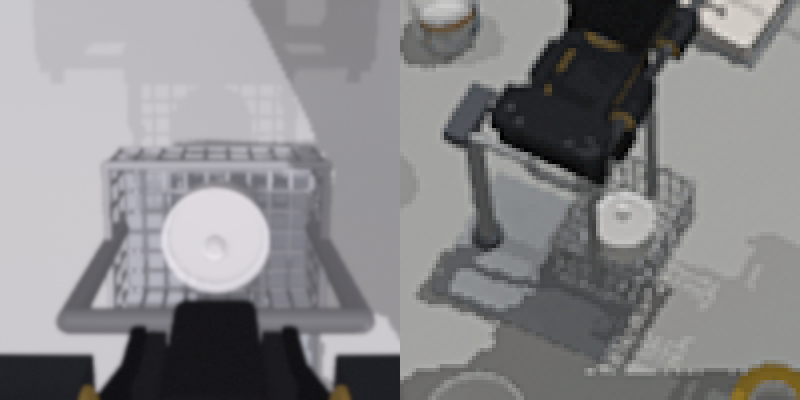

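Basket lifted and level, with the bottle upright at (215,240) in the left half. Continuing off the prongs, then up and across.

Request:
drive_tool(moves=[0.3, 0, 0, 0, 15, 0.6, 0, 0, 0, 15, 0.9, 0, 0, 0, 15, 1.1, 0, 0, 0, 15, 1.2, 0, 0, 0, 15])

```text
time_s: 5.62
tool_pos: [0.4648, 0.2892, 0.2387]
tool_rot: [180.0, 0.0, -179.8]
force: [-1.4, 0.6, -2.8]
grip_width: 0.0237
grasp_force: 39.9
```

Request:
drive_tool(moves=[0, 0, -0.1, 0, 15, 0, 0, -0.3, 0, 15, 0, -0.1, -0.6, 0, 15, 0, -0.3, -0.9, 0, 15, 0, -0.6, -1.1, 0, 15])

```text
time_s: 6.25
tool_pos: [0.4659, 0.2645, 0.2839]
tool_rot: [180.0, 0.1, -179.8]
force: [0.9, 0.2, -3.8]
grip_width: 0.0236
grasp_force: 39.9
```

Request:
drive_tool(moves=[0, -0.45, -0.1, 0, 15, 0, -1.0, -0.2, 0, 15, 0, -1.6, -0.2, 0, 15, 0, -2.2, -0.2, 0, 15, 0, -2.8, -0.2, 0, 15])

```text
time_s: 6.88
tool_pos: [0.4656, 0.1506, 0.2903]
tool_rot: [-180.0, -0.0, -179.9]
force: [0.7, 0.6, -3.3]
grip_width: 0.0239
grasp_force: 39.9
```

Request:
drive_tool(moves=[0, -0.6, 0, 0, 15, 0, -1.2, 0, 0, 15, 0, -1.8, 0, 0, 15, 0, -2.3, 0, 0, 15, 0, -2.7, 0, 0, 15])

```text
time_s: 7.5
tool_pos: [0.466, 0.0434, 0.2905]
tool_rot: [180.0, 0.0, -179.9]
force: [0.2, 0.9, -3.0]
grip_width: 0.0236
grasp_force: 39.9
```

Request:
drive_tool(moves=[0, -0.3, 0, 0, 15, 0, -0.5, 0, 0, 15, 0, -0.6, 0, 0, 15, 0, -0.6, 0, 0, 15, 0, -0.6, 0, 0, 15])

```text
time_s: 8.12
tool_pos: [0.4663, 0.0217, 0.2905]
tool_rot: [180.0, -0.0, -179.7]
force: [1.5, -0.2, -3.4]
grip_width: 0.024
grasp_force: 39.9
```

Request:
drive_tool(moves=[0, -0.1, 0.1, 0, 15, 0, -0.3, 0.4, 0, 15, 0, -0.45, 0.8, 0, 15, 0, -0.55, 1.1, 0, 15, 0, -0.58, 1.25, 0, 15])

```text
time_s: 8.75
tool_pos: [0.4658, -0.0026, 0.2392]
tool_rot: [-180.0, -0.1, -179.8]
force: [-1.1, 1.1, -3.6]
grip_width: 0.0237
grasp_force: 39.9
```

Request:
drive_tool(moves=[0, 0, 0.08, 0, 15, 0, 0, 0.08, 0, 15, 0, 0, 0.08, 0, 15])

```text
time_s: 9.12
tool_pos: [0.4667, -0.0019, 0.2378]
tool_rot: [180.0, 0.1, -179.8]
force: [-0.5, -0.4, -3.2]
grip_width: 0.0234
grasp_force: 39.9
```

```bash
python3 - <<'E' 2>/dev/null
from h import *
o=env.get_obs();print(o["tool_pos"],o["tool_rot"],o["force"])
q,_=cam("side");t,_=cam("top")
save("s3.png",np.hstack([cv2.resize(q[120:240,290:410],(400,400),interpolation=3),cv2.resize(t[150:270,340:460],(400,400),interpolation=3)]))
E
```

```text
[ 0.46672307 -0.00192472  0.23780922] [ 1.79985181e+02  5.30000090e-02 -1.79774072e+02] [-0.47244275 -0.35032092 -3.15999255]
```

View pics/s3.png

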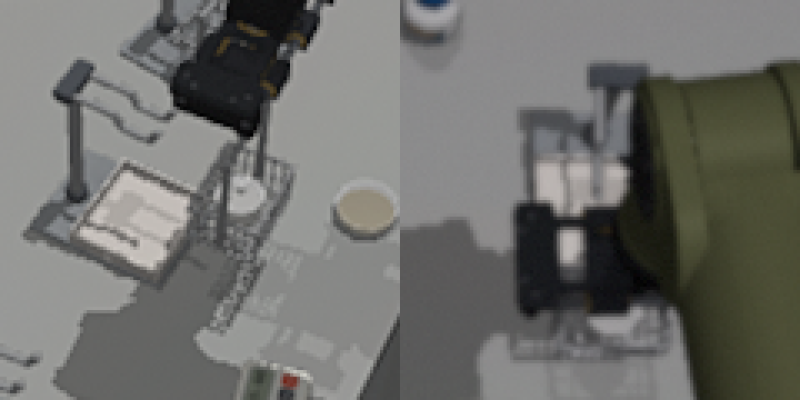

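The basket is in front of the free prongs with the bottle upright at (243,195). Entering along +x, 37 mm above the hook.

Request:
drive_tool(moves=[-0.1, 0, 0, 0, 15, -0.3, 0, 0, 0, 15, -0.6, 0, 0, 0, 15, -0.9, 0, 0, 0, 15, -1.2, 0, 0, 0, 15])

```text
time_s: 9.85
tool_pos: [0.5154, -0.002, 0.2372]
tool_rot: [-180.0, -0.0, -179.8]
force: [-1.1, 0.2, -3.9]
grip_width: 0.0241
grasp_force: 39.9
```

Request:
drive_tool(moves=[-0.3, 0, 0, 0, 15, -0.6, 0, 0, 0, 15, -0.9, 0, 0, 0, 15, -1.15, 0, 0, 0, 15, -1.3, 0, 0, 0, 15])

```text
time_s: 10.48
tool_pos: [0.567, -0.0018, 0.2372]
tool_rot: [-180.0, -0.0, -179.8]
force: [0.1, -0.1, -2.9]
grip_width: 0.0239
grasp_force: 39.9
```

Request:
drive_tool(moves=[-0.1, 0, 0, 0, 15, -0.1, 0, 0, 0, 15, -0.1, 0, 0, 0, 15])

```text
time_s: 10.85
tool_pos: [0.5702, -0.0018, 0.2374]
tool_rot: [180.0, -0.0, -179.8]
force: [-0.4, -0.9, -3.4]
grip_width: 0.0237
grasp_force: 39.9
```

```bash
python3 - <<'E' 2>/dev/null
from h import *
o=env.get_obs();print(o["tool_pos"],o["tool_rot"],o["force"])
q,_=cam("side");t,_=cam("wrist")
save("s4.png",np.hstack([cv2.resize(q[120:220,280:380],(400,400),interpolation=3),cv2.resize(t[100:320,200:420],(400,400))]))
E
```

```text
[ 0.57016437 -0.00182006  0.2374245 ] [ 1.79988279e+02 -5.42449689e-03 -1.79797866e+02] [-0.4478892  -0.91067938 -3.37291966]
```

View pics/s4.png

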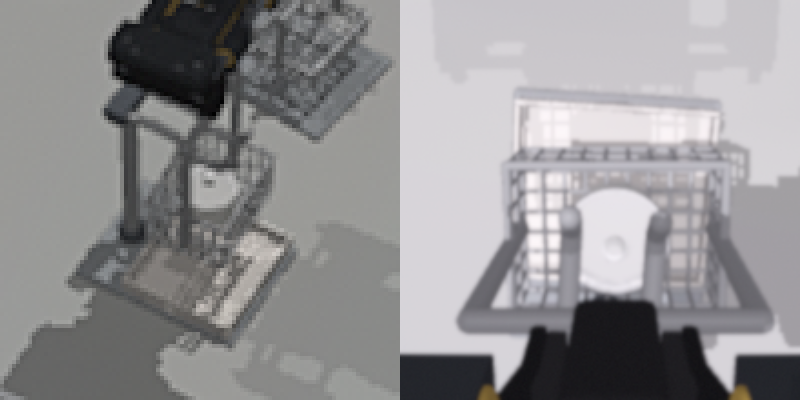

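The wrist view shows the prong tips at (570,220) and (655,222), symmetric about the grip at x = 613. Lowering.

Request:
drive_tool(moves=[0, 0, 0.1, 0, 15, 0, 0, 0.3, 0, 15, 0, 0, 0.55, 0, 15, 0, 0, 0.75, 0, 15, 0, 0, 0.82, 0, 15])

```text
time_s: 11.58
tool_pos: [0.5699, -0.0018, 0.2035]
tool_rot: [-180.0, -0.1, -179.8]
force: [-1.1, 0.2, -3.4]
grip_width: 0.0237
grasp_force: 39.9
```

Request:
drive_tool(moves=[0, 0, 0.02, 0, 15, 0, 0, 0.05, 0, 15, 0, 0, 0.07, 0, 15, 0, 0, 0.07, 0, 15])

```text
time_s: 12.08
tool_pos: [0.5704, -0.0017, 0.2019]
tool_rot: [180.0, 0.0, -179.8]
force: [-0.6, -1.0, -4.2]
grip_width: 0.0236
grasp_force: 39.9
```

Still carrying the full weight; lowering in 1 mm steps until it rests.

Request:
drive_tool(moves=[0, 0, 0.02, 0, 15, 0, 0, 0.04, 0, 15, 0, 0, 0.04, 0, 15, 0, 0, 0.04, 0, 15])

```text
time_s: 12.58
tool_pos: [0.5706, -0.0018, 0.2007]
tool_rot: [180.0, 0.0, -179.8]
force: [-1.8, -0.9, 0.8]
grip_width: 0.0241
grasp_force: 39.9
```

Request:
drive_tool(moves=[0, 0, 0.01, 0, 15, 0, 0, 0.02, 0, 15, 0, 0, 0.02, 0, 15, 0, 0, 0.02, 0, 15])

```text
time_s: 13.08
tool_pos: [0.5707, -0.0018, 0.2005]
tool_rot: [180.0, 0.1, -179.8]
force: [-2.0, 0.1, 6.1]
grip_width: 0.0237
grasp_force: 39.9
```

Resting, with upward force on the tool. Ease the press, then open slowly.

Request:
drive_tool(moves=[0, 0, -0.015, 0, 15, 0, 0, -0.015, 0, 15, 0, 0, -0.015, 0, 15], squeeze=8)

```text
time_s: 13.45
tool_pos: [0.5709, -0.0014, 0.2005]
tool_rot: [180.0, 0.1, -179.8]
force: [-0.2, 0.6, 4.5]
grip_width: 0.0238
grasp_force: 8.0
```

Request:
drive_tool(moves=[0, 0, 0, 0, 25, 0, 0, 0, 0, 27, 0, 0, 0, 0, 32, 0, 0, 0, 0, 45, 0, 0, 0, 0, 60])

```text
time_s: 14.08
tool_pos: [0.5703, -0.0019, 0.1999]
tool_rot: [-180.0, -0.0, -179.8]
force: [0.6, 0.4, -0.3]
grip_width: 0.0442
grasp_force: 0.0
```

Request:
drive_tool(moves=[0, 0, 0, 0, 65, 0, 0, 0, 0, 65, 0, 0, -0.2, 0, 65, 0, 0, -0.6, 0, 65, 0, 0, -1.2, 0, 65])

```text
time_s: 14.7
tool_pos: [0.5703, -0.0018, 0.2492]
tool_rot: [-180.0, -0.0, -179.8]
force: [-0.7, 0.1, -0.1]
grip_width: 0.0648
grasp_force: 0.0
```

Request:
drive_tool(moves=[0, 0, -0.8, 0, 65, 0, 0, -1.6, 0, 65, 0, 0, -2.0, 0, 65, 0, 0, -2.0, 0, 65, 0, 0, -2.0, 0, 65])

```text
time_s: 15.32
tool_pos: [0.5699, -0.0017, 0.3268]
tool_rot: [-180.0, -0.1, -179.8]
force: [-0.8, 0.4, -0.1]
grip_width: 0.0653
grasp_force: 0.0
```

```bash
python3 - <<'E' 2>/dev/null
from h import *
o=env.get_obs();print(o["time_s"],o["tool_pos"],o["tool_rot"],o["force"])
q,_=cam("side");t,P=cam("wrist")
m=(t.max(2)<60)&(P[...,2]>.215)&(P[...,2]<.25)&(abs(P[...,0]-.57)<.04)&(abs(P[...,1])<.04)
x=P[m];print(len(x),x.mean(0),x.max(0),cv2.minAreaRect((x[:,:2]*1000).astype(np.float32)))
save("s5.png",np.hstack([cv2.resize(q[120:220,280:380],(400,400),interpolation=3),cv2.resize(t[100:320,200:420],(400,400))]))
E
```

```text
15.325 [ 0.56989416 -0.00171895  0.32677401] [-1.79992103e+02 -1.03577601e-01 -1.79793364e+02] [-0.75820678  0.40771871 -0.09524693]
824 [ 0.56683538 -0.0013147   0.22989856] [0.57623935 0.00993928 0.23399275] ((568.51025390625, -1.351959228515625), (15.448433876037598, 22.504749298095703), 0.40923193097114563)
```

View pics/s5.png

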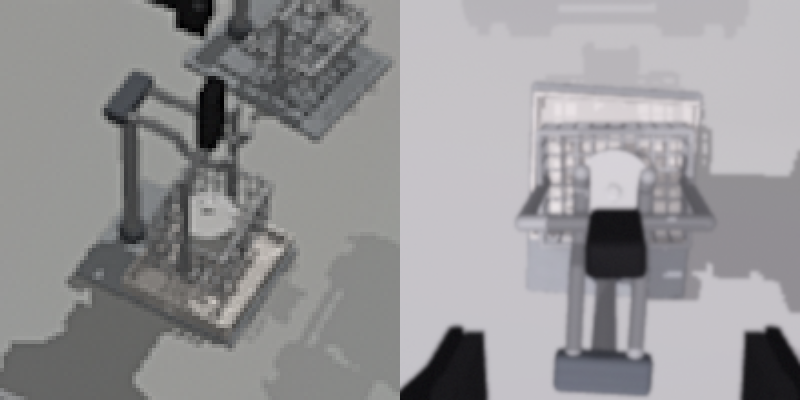

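The basket hangs level in the hook with the bottle upright: grip at (615,240), bottle at (613,185), grip top at 0.230 as on the old stand. Let it settle, then hand in.

Request:
drive_tool(moves=[0, 0, 0, 0, 65, 0, 0, 0, 0, 65, 0, 0, 0, 0, 65, 0, 0, 0, 0, 65, 0, 0, 0, 0, 65])

```text
time_s: 16.05
tool_pos: [0.5704, -0.0018, 0.328]
tool_rot: [180.0, 0.0, -179.8]
force: [0.0, 0.4, -0.4]
grip_width: 0.065
grasp_force: 0.0
```

```bash
python3 -c "
from cell import env
print(env.sign_off())"
```

```text
the job is handed in; nothing more can be done
None
```

The deep basket now hangs level on the tray stand's hook with the bottle still standing in it. I didn't touch the shallow basket or the turquoise look-alike, and I handed the job in at about 16 s, with no verdict returned.

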